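# Space out the stop of a hand-lever slide and hold it closed

### The job

Swing the slide's red-knobbed hand lever back to straight upright, then slip yellow slotted spacers down over the stop bar, into the gap between the blue carriage and the dark stop block, until the lever, pushed over towards the stop block, comes up firm on the spacers before it reaches its own end of travel. Finish while still pushing the lever firmly over, so that the whole stack stays clamped tight; the program ends holding it like that, with your hand on the lever only. Leave the spacers you do not need in their tray and do not disturb the two turned workpieces and the emergency-stop box.

Things in the scene. Friction and masses are not known exactly. Their poses are not given: they have to be found in the camera images.
- slide_base: Aluminium base plate, 110 (x) x 310 (y) x 15 mm thick, bolted to the bench; it carries the whole slide unit. Origin: underside, 20 mm towards -y from the plate's centre. Its y axis is the slide axis: stop block on the -y side, carriage in the middle, hand lever at the +y end; z up.
- bar (a point): Point on the axis of the steel stop bar (14 mm square, along the base's y axis, 60 mm above the bench, from y = -125 mm to inside the carriage); 60 mm above the base's origin, axes as the base's. The bar's top is 67 mm above the bench.
- stop_block: Dark steel block clamped on the bar (its place along the bar differs each time, then is fixed): 58 (x) x 28 (y) x 63 mm high on the base plate, top 78 mm above the bench. Origin: underside (15 mm above the bench), on the middle of its face that looks to the carriage; axes as the base's; it extends to -y.
- carriage: Blue carriage sliding along y, 52 (x) x 60 (y) mm, top 78 mm above the bench, the bar passing into it. Origin: middle of its face that looks to the stop block, at bar height; axes as the base's; extends to +y. Linked to the lever: it moves 30 mm per rad towards the stop block (-y). The gap between the two faces is 28 to 72 mm with the lever upright.
- lever (a joint): Hand lever's angle, rad: 0 = upright, positive = leaning towards the stop block (base's -y), closing the gap. Range -0.2 to 0.9 (own end of travel, 27 mm of carriage stroke from upright). Turns about the base's x axis; pivot 130 mm towards +y from the base's origin, 35 mm above the bench. With too few spacers it runs to 0.9 and the stack stays loose: bring it upright and add one.
- handle: The hand lever itself: steel stem 12 mm in diameter and red ball knob 32 mm in diameter. Origin at the pivot; its z axis runs up along the stem. It stays where it is left; moving it takes about 2 N at the knob. Pushing the knob with 6 N clamps the spacers with about 24 N.
- knob (a point): Centre of the red ball knob, 170 mm from the pivot along the stem (205 mm above the bench when upright). Push it sideways at or a little below its middle.
- tray: Grey tray, 110 (x) x 225 (y) x 18 mm high, walls 4 mm, floor 4 mm thick, fixed on the bench. Origin: centre of its underside. The spacers stand in it in a row along its y axis, about 50 mm apart. On the bar a spacer sits by the top of its slot, its y axis along the bar (either way round), origin 31 mm above the bench, bridge level with the tops of carriage and stop block.
- spacer1: Yellow slotted spacer (four alike, 60 to 120 g): upside-down U, 46 (x) wide, 18 (y) thick; two 36 mm legs, 22 mm slot between, flared to 30 at its open foot; 10 mm bridge above; on it an upright tab 30 (x) wide, 5 (y) thick, 40 mm high, top 86 mm above the origin. Origin: middle of the underside. Take the tab from above by its 30 mm width: then the fingers clear the thin tabs of neighbours on the bar.
- spacer2: Yellow slotted spacer, like spacer1.
- spacer3: Yellow slotted spacer, like spacer1.
- spacer4: Yellow slotted spacer, like spacer1.
- workpiece1: Turned steel part with a black cap, 48 mm foot diameter, 56 mm high, standing on the bench: leave it alone. Origin: centre of its underside.
- workpiece2: Another one like workpiece1: leave it alone.
- estop_box: Yellow emergency-stop box with a red mushroom button, 70 x 100 x 72 mm high: leave it alone. Origin: centre of its underside.
Things that resemble listed ones, but are neither listed nor needed, are in the scene too. Leave any purple look-alike of the spacer3 alone.

How it is judged:
By the outcome, as a careful person would: the job done as asked, in the order asked, and still so for the second after the job is handed in, while the arm keeps its last pose, push and grip.
It also fails if it takes over 72 s, if anything falls off the work surface, if the arm or the gripper's body presses on something with over 40 N, if the wrist force passes 120 N, or if a joint passes its speed limit or range.

### The arm

A 6-joint arm with a two-finger parallel gripper is mounted at the origin on the work surface. World frame = base frame: x ahead of the robot, y to its left, z up, the work surface at z = 0. Lengths are in mm, angles in rad, forces in N, time in s.
With the tool pointing down it reaches from about 400 to 925 mm from the base axis. Payload 12.5 kg.
Tool frame: the origin (TCP) lies midway between the tips of the shut fingers; the grasp point (between the pads) lies 19 mm behind it; z points along the fingers, y is the line along which they close (so a half turn about z gives the same grasp; the last joint's range is limited). The gripper opens to 95 mm and grips with 3 to 60 N. Pads are 20 mm wide; open, the fingers measure 119 mm over their backs; the gripper's body (75 mm by 180 mm) begins 59 mm behind the grasp point.
Start: joints at [1.239, 0.491, 1.559, -0, 1.092, -0.106], TCP at [139.911, 609.16, 178.561] pointing down, gripper open.
Joint ranges: [-3.1, 3.1], [-0.84, 2.19], [0.05, 2.79], [-1.13, 4.28], [0.06, 2.93], [-2.69, 2.69]. Speed limits (rad/s): [2.22, 2.22, 2.79, 3.14, 3.14, 3.14].

### API

Orientations are given as [roll, pitch, yaw] about the fixed x, y, z axes, in that order (R = Rz(yaw) Ry(pitch) Rx(roll)).
In Python, from cell import readout, eyes, env gives the robot as it stands.
- The arm moves only by the tool move_arm, never from a script. Its argument "plan" is a list of rows, each a list of 3 entries, a list of its own where there are three numbers: the turn, a rotation vector about the tool's x, y, z in degrees, then the shift along the tool's x, y, z in m, then the gripper command: -1 is shut, 1 is fully open, values between are in proportion. In form: [[[ax, ay, az], [x, y, z], jaw], ...]. A call has 1 to 5 rows; each row is the pose to reach, as a shift and turn from the pose commanded when the call began, along the tool's axes at that moment; what a row does not reach only later rows make up. A row lasts 1/8 s, in which the tool goes at most 62.5 mm and 10.7 degrees, less where a joint would pass 70% of its speed; a pose out of reach is approached as far as the arm can. A call with a gripper value outside its range is refused whole. The fingers move at their own pace and stop on an object; the grip force is fixed at half the most. Time passes only in rows, so rows that repeat a pose let the fingers close. It gives the time, the measured TCP pose, the force, the opening and the grip force at its end, in the units of the state.
- readout.state(): the state, without advancing time (a new reading comes with each control period).
- eyes.read_camera(name): name is "side" or "top"; returns a dict with "img" (480x640x3 uint8, red, green, blue), "K" (3x3 intrinsics, pixels), "dist" ([k1, k2, p1, p2, k3] as OpenCV has them; the pictures are not rectified), "extrinsics" (4x4, takes a point from camera to world coordinates). Camera axes: x right, y up, looking along -z (the intrinsics and any distortion apply to the point x, -y, -z); pixel columns grow to the right and rows downward; lengths in mm; the calibration is good to about 2 mm. A picture is of the moment at which its call begins. There is no depth.
- env.job_done(): hands the job in; it is judged then, once.
Trained networks look in a picture, given as the dict that the camera call returned (one of the last four; its "shot" number tells which), for a name from the list of things; names that differ only in an ending like _2 or _b are one class to them, and where a whole thing is asked for, a point or a joint stands for the part that bears it (a point fixed in the world has none). Each returns a list of dicts, best first, with "score" (0 to 1); they miss things now and then, are a little off and sometimes report something else, mostly with a low value. They report only what shows in the picture. A call takes as long as a camera call. They do not tell look-alikes from the thing itself.
- eyes.cut_out(picture, name): "mask" (480x640 bool, what is visible of it) and "uv" ([column, row] in pixels, amid what is visible of it).
The state is a dict: "t": time; "joints": joint angles; "qvel": joint speeds; "tau": joint torques, N m; "eef_pos": TCP position; "tcp_rot": TCP orientation; "ft_force": force on the tool from outside, world axes, zero at the start; "moment": the same for the moment, N m; "opening": opening from 0.0 (shut) to 1.0 (fully open); "grip_force": force on a finger pad.
Only numpy, scipy, OpenCV 4.12 (cv2) and the standard library are available. Lean on these libraries where they do the work, as an engineer would, in place of code of your own. Each camera call takes 0.05 s, during which the arm holds its last target. There are 200 camera calls.

## Working session

There is one attempt and no reset: what is moved stays moved. The work goes in short steps, Python scripts to look and compute and a tool call to move; the robot and the scene stay as the last step left them, time stands still between calls to the robot, and variables do not carry over. Pictures are saved under pics/ and viewed, at most 10 in all, crops included, and the job is handed in when it is done.

Besides the shell and the picture viewer there is one more tool, called after "Request:" as name(argument=value, ...) on one line, values as JSON. move_arm: Moves the arm, as the interface text tells. Its arguments: {"type":"object","properties":{"plan":{"type":"array","items":{"type":"array"}}},"required":["plan"]}

```bash
ls; mkdir -p pics; python3 - <<'E'
from cell import readout, eyes, env
import cv2, numpy as np
s=readout.state(); print({k:np.round(v,3).tolist() for k,v in s.items()})
for n in("top","side"):
    p=eyes.read_camera(n); cv2.imwrite(f"pics/{n}0.png",p["img"][...,::-1])
    print(n,p["K"],p["dist"],np.round(p["extrinsics"],3).tolist())
    for k in("slide_base","stop_block","carriage","handle","tray","spacer1","workpiece1","estop_box"):
        for d in eyes.cut_out(p,k):
            m=d["mask"];ys,xs=np.nonzero(m)
            print(k,round(d["score"],2),np.round(d["uv"]),m.sum(),(xs.min(),xs.max(),ys.min(),ys.max()) if len(xs) else '')
E
```

```text
pics
{'t': 0.0, 'joints': [1.239, 0.492, 1.559, -0.0, 1.092, -0.106], 'qvel': [0.001, -0.001, 0.001, -0.001, -0.0, -0.001], 'tau': [-0.001, -61.263, -25.818, 0.069, 0.048, -0.0], 'eef_pos': [139.798, 608.863, 177.968], 'tcp_rot': [-3.14, -0.0, 2.916], 'ft_force': [0.304, 0.988, 0.132], 'moment': [-0.01, -0.028, 0.014], 'grip_force': 0.0, 'opening': 0.999}
top [[553.45789866   0.         320.47422933]
 [  0.         553.45789866 240.57109869]
 [  0.           0.           1.        ]] [0.00128569 0.         0.         0.         0.        ] [[-0.015, 0.99, -0.143, 454.546], [-1.0, -0.017, -0.013, -31.587], [-0.016, 0.142, 0.99, 1086.905], [0.0, 0.0, 0.0, 1.0]]
slide_base 0.71 [245. 277.] 8436 (np.int64(168), np.int64(330), np.int64(232), np.int64(311))
slide_base 0.68 [323. 332.] 468 (np.int64(311), np.int64(334), np.int64(321), np.int64(345))
carriage 0.82 [234. 273.] 1056 (np.int64(187), np.int64(256), np.int64(254), np.int64(286))
carriage 0.54 [399. 286.] 285 (np.int64(394), np.int64(406), np.int64(269), np.int64(294))
handle 0.93 [213. 268.] 516 (np.int64(184), np.int64(228), np.
[... 2092 characters left out ...]
 (np.int64(289), np.int64(314), np.int64(333), np.int64(365))
spacer1 0.82 [301. 425.] 577 (np.int64(286), np.int64(313), np.int64(411), np.int64(441))
spacer1 0.61 [308. 372.] 542 (np.int64(295), np.int64(320), np.int64(356), np.int64(387))
spacer1 0.56 [303. 395.] 555 (np.int64(290), np.int64(316), np.int64(380), np.int64(410))
spacer1 0.21 [285. 184.] 357 (np.int64(273), np.int64(295), np.int64(171), np.int64(208))
workpiece1 0.96 [408. 320.] 574 (np.int64(398), np.int64(420), np.int64(300), np.int64(332))
workpiece1 0.79 [245. 301.] 612 (np.int64(235), np.int64(257), np.int64(281), np.int64(315))
estop_box 0.96 [404. 253.] 1666 (np.int64(383), np.int64(427), np.int64(230), np.int64(279))
```

View pics/top0.png

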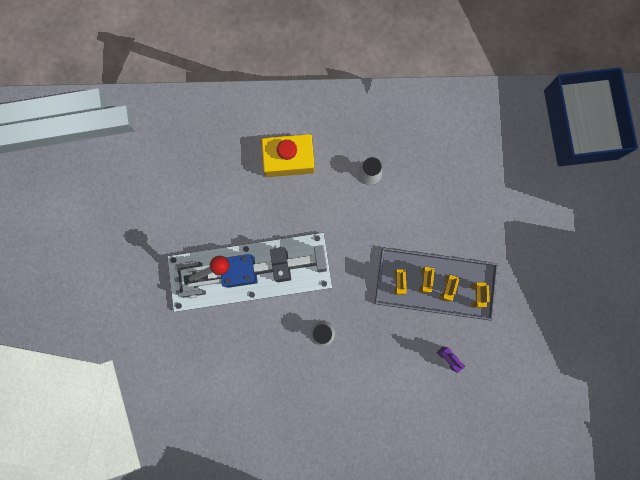

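View pics/side0.png

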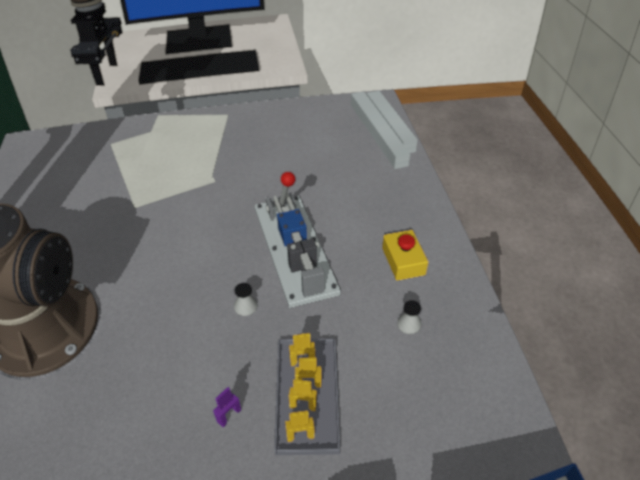

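Top view: slide on the left with the knob at (220,265), carriage (238,270), stop block (281,266), workpieces (322,332) and (372,170), and the e-stop (288,155). Spacer candidates are yellow in the tray at (401,282), (428,279), (451,288) and (482,294). The purple look-alike at (452,358) is outside the tray and rejected, and the e-stop is yellow but not a spacer. One close crop confirms this.

```bash
cat > h.py <<'E'
from cell import readout, eyes, env
import cv2, numpy as np
from scipy.optimize import minimize, least_squares
def proj(p,X):
    E=p["extrinsics"]; Y=(np.reshape(X,(-1,3))-E[:3,3])@E[:3,:3]*[1,-1,-1]
    return cv2.projectPoints(Y,np.zeros(3),np.zeros(3),p["K"],np.array(p["dist"]))[0][:,0]
def back(p,uv,z):
    u=cv2.undistortPoints(np.array(uv,float).reshape(-1,1,2),p["K"],np.array(p["dist"]))[:,0]
    d=np.c_[u[:,0],-u[:,1],-np.ones(len(u))]@p["extrinsics"][:3,:3].T; o=p["extrinsics"][:3,3]
    return (o+d*((z-o[2])/d[:,2])[:,None])[:,:2]
def box(x0,x1,y0,y1,z0,z1): return np.array([[x,y,z] for x in(x0,x1) for y in(y0,y1) for z in(z0,z1)],float)
SP=[box(-23,-11,-9,9,0,36),box(11,23,-9,9,0,36),box(-23,23,-9,9,36,46),box(-15,15,-2.5,2.5,46,86)]
def place(B,x,y,yaw,z):
    c,s=np.cos(yaw),np.sin(yaw); return B@np.array([[c,s,0],[-s,c,0],[0,0,1]])+[x,y,z]
def sil(p,boxes,S=4):
    m=np.zeros((480*S,640*S),np.uint8)
    for b in boxes: cv2.fillConvexPoly(m,cv2.convexHull(np.round((proj(p,b)+.5)*S).astype(np.int32)),1)
    return cv2.resize(m.astype(np.float32),(640,480),interpolation=cv2.INTER_AREA)
def fit(views,boxes,x0,z,step=(6,6,.2)):
    """views: [(pic,mask)], maximise IoU over x,y,yaw"""
    def c(v):
        t=0
        for p,m in views:
            s=sil(p,[place(b,*v,z) for b in boxes]); t+=np.minimum(s,m).sum()/np.maximum(s,m).sum()
        return -t/len(views)
    x0=np.array(x0,float); sim=np.vstack([x0]+[x0+np.eye(3)[i]*step[i] for i in range(3)])
    r=minimize(c,x0,method="Nelder-Mead",options=dict(initial_simplex=sim,xatol=.05,fatol=1e-4,maxiter=120))
    return r.x,-r.fun
def hsv(p): return cv2.cvtColor(p["img"],cv2.COLOR_RGB2HSV)
def triang(ps,uvs,x0):
    return least_squares(lambda X:np.r_[tuple((proj(p,X)[0]-u) for p,u in zip(ps,uvs))],x0)
E
python3 - <<'E'
from h import *
T=eyes.read_camera("top");S=eyes.read_camera("side")
np.savez("pics/raw.npz",t=T["img"],s=S["img"])
a=cv2.resize(T["img"][220:330,160:340],None,fx=4.4,fy=4.4,interpolation=cv2.INTER_CUBIC)[:,:792]
b=cv2.resize(S["img"][160:310,250:345],None,fx=4,fy=4,interpolation=cv2.INTER_CUBIC)
cv2.imwrite("pics/slide_top.png",a[...,::-1])
c=cv2.resize(T["img"][240:330,370:500],(390,270),interpolation=cv2.INTER_CUBIC)
d=np.zeros((600,780,3),np.uint8); d[:600,:380]=b[:600]; d[:270,390:780]=c
cv2.imwrite("pics/crop2.png",d[...,::-1])
# knob
uk=[]
for p in(T,S):
    h=hsv(p); red=((h[...,0]<8)|(h[...,0]>172))&(h[...,1]>150)&(h[...,2]>60)
    n,l,st,ce=cv2.connectedComponentsWithStats(red.astype(np.uint8)); 
    q=(215 if p is T else 285,265 if p is T else 180); i=1+np.argmin([np.hypot(*(x-q)) for x in ce[1:]]); print(ce[i],st[i]); uk.append(ce[i])
r=triang((T,S),uk,[500,200,200]); print("knob",r.x,r.cost)
# spacers
Y=[]
for p in(T,S):
    h=hsv(p); Y.append((h[...,0]>15)&(h[...,0]<35)&(h[...,1]>140)&(h[...,2]>40))
for u in ([401,282],[428,279],[451,288],[482,294]):
    x,y=back(T,[u],60)[0]; best=None
    for yaw in(-.3,.1,.5):
        M=[]
        for p,m in zip((T,S),Y):
            c=proj(p,[x,y,45])[0]; w=np.zeros_like(m); R=22
            n,l,st,ce=cv2.connectedComponentsWithStats(m.astype(np.uint8))
            M.append(m)
        # restrict to top view component only
        n,l,st,ce=cv2.connectedComponentsWithStats(M[0].astype(np.uint8)); i=l[u[1]-4:u[1]+5,u[0]-4:u[0]+5].max()
        f=fit([(T,(l==i).astype(np.float32))],SP,[x,y,yaw],4)
        if best is None or f[1]>best[1]: best=f
    print("spacer",np.round(best[0],2),round(best[1],3))
m=max(eyes.cut_out(T,"tray"),key=lambda d:d["score"])["mask"]
bp=cv2.boxPoints(cv2.minAreaRect(np.argwhere(m)[:,::-1].astype(np.float32))); print("tray",back(T,bp,15).round(1).tolist())
m=eyes.cut_out(T,"slide_base")[0]["mask"]
bp=cv2.boxPoints(cv2.minAreaRect(np.argwhere(m)[:,::-1].astype(np.float32))); print("base",bp,back(T,bp,15).round(1).tolist())
E
```

```text
[219.27007299 265.03284672] [210 256  19  19 274]
[287.5        178.67567568] [281 172  14  14 148]
knob [546.87148085 147.24521537 184.75073213] 0.00031161018778867375
spacer [ 5.2576e+02 -1.6767e+02  1.0000e-02] 0.892
spacer [ 5.2793e+02 -2.1766e+02 -1.6000e-01] 0.875
spacer [ 5.1185e+02 -2.5921e+02 -3.3000e-01] 0.858
spacer [ 4.9822e+02 -3.1524e+02  5.0000e-02] 0.855
tray [[482.9, -117.8], [594.3, -136.5], [558.7, -363.1], [448.7, -341.4]]
base [[164.89998 254.8575 ]
 [323.43048 231.14034]
 [332.2553  290.1272 ]
 [173.7248  313.84436]] [[586.0, 287.9], [627.5, -23.3], [511.9, -38.5], [471.2, 267.9]]
```

View pics/slide_top.png

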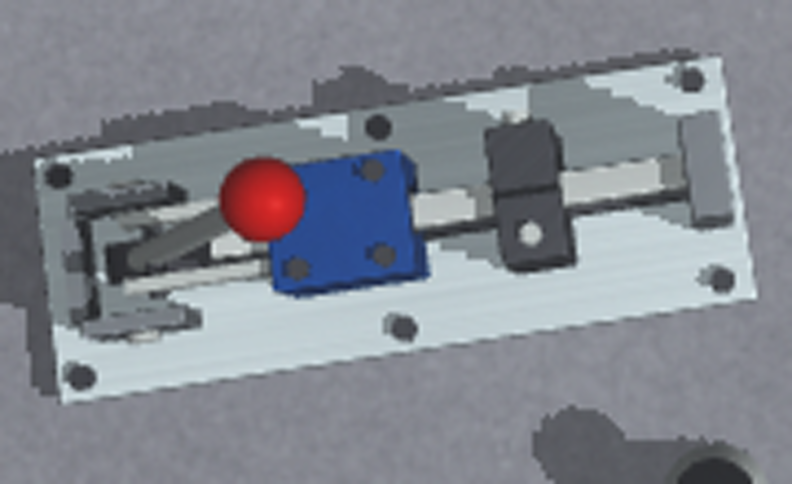

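View pics/crop2.png

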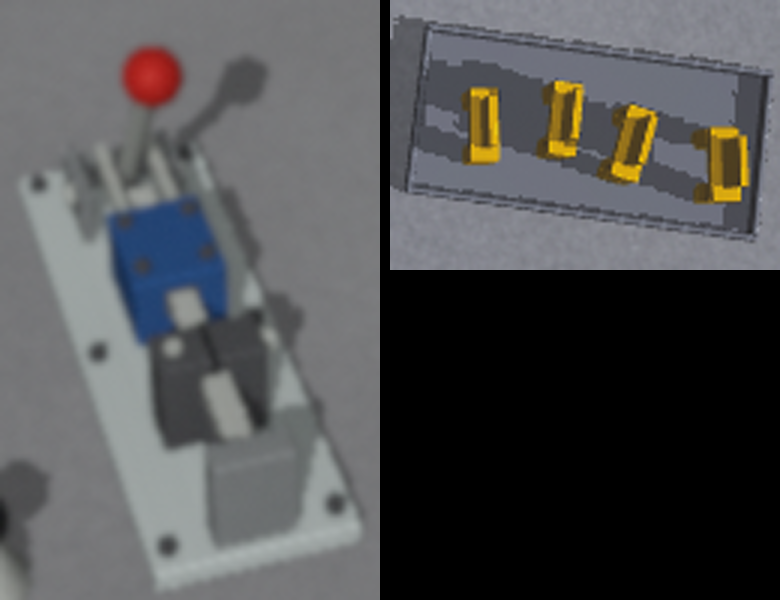

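The crops show four yellow spacers with tabs in the tray, knob leaning over the carriage, about a 20 mm gap now (crop x 415 to 490), and the stop block at crop x 490–570. The slide points next.

```bash
python3 - <<'E'
from h import *
T=eyes.read_camera("top");S=eyes.read_camera("side")
uv=np.array([[36,160],[720,57],[757,297],[62,403]])/4.4+[160,220]-.4
L=np.array([[55,175],[55,-135],[-55,-135],[-55,175]])
su=np.array([[22,182],[195,148],[360,545],[158,588]])/4+[250,160]-.4   # side crop, top-plate corners
sl=np.array([[-55,175],[55,175],[55,-135],[-55,-135]])
def W(v,l,z): return place(np.c_[l,np.full(len(l),z)],*v,0.)
f=lambda v:np.r_[(proj(T,W(v,L,15))-uv).ravel(),(proj(S,W(v,sl,15))-su).ravel()*.7]
r=least_squares(f,[545,100,.1]);v=r.x;print("base",v,np.abs(r.fun).max().round(2), r.fun.round(1))
h=hsv(T); blue=((h[...,0]>100)&(h[...,0]<125)&(h[...,1]>120)).astype(np.float32)
blue[:225]=0;blue[300:]=0;blue[:,:180]=0;blue[:,340:]=0
dark=(h[...,2]<75)&(h[...,1]<60); w=np.zeros_like(dark); w[240:284,268:294]=1; dark=(dark&w).astype(np.float32)
red=((h[...,0]<8)|(h[...,0]>172))&(h[...,1]>150)
def cost(y,m,b0,ign):
    B=box(b0[0],b0[1],y+b0[2],y+b0[3],b0[4],78); s=sil(T,[place(B,*v,0.)]); k=~ign
    return (np.minimum(s,m)*k).sum()/(np.maximum(s,m)*k).sum()
ys=np.arange(-90,60,.5)
c=[cost(y,blue,(-26,26,0,60,17),red) for y in ys]; yc=ys[np.argmax(c)]; print("carriage face",yc,max(c))
c=[cost(y,dark,(-29,29,-28,0,15),red) for y in ys]; ys_=ys[np.argmax(c)]; print("stop face",ys_,max(c))
k=np.array([546.87,147.25,184.75]); d=k[:2]-v[:2]; c_,s_=np.cos(v[2]),np.sin(v[2]); loc=np.array([c_*d[0]+s_*d[1],-s_*d[0]+c_*d[1]])
th=np.arctan2(130-loc[1],k[2]-35); print("knob local",loc,"theta",th,"len",np.hypot(130-loc[1],k[2]-35),"gap now",yc-ys_,"upright",yc-ys_+30*th)
for n,l,z in(("upright knob",[0,130],205),("gap mid bar",[0,ys_+9+5],60)): print(n,W(v,[l],z).round(1))
E
```

```text
base [5.53118481e+02 1.01605634e+02 1.30810313e-01] 2.76 [-0.1 -0.5  1.1 -0.3  1.1  0.8  0.1  0.3 -0.6  0.1  0.2 -0.5  0.6 -2.8
 -0.4 -1.3]
carriage face 9.0 0.79639924
stop face -29.0 0.2084958
knob local [-0.24135642 46.06944154] theta 0.5108469397463259 len 171.66654054711293 gap now 38.0 upright 53.32540819238977
upright knob [[536.2 230.5 205. ]]
gap mid bar [[555.1  86.7  60. ]]
```

```bash
python3 - <<'E'
from h import *
T=eyes.read_camera("top")
v=np.array([553.12,101.6,.1308]);c,s=np.cos(v[2]),np.sin(v[2])
def loc(uv,z):
    b=back(T,np.array(uv)/4.4+[160,220]-.4,z)-v[:2]; return np.c_[c*b[:,0]+s*b[:,1],-s*b[:,0]+c*b[:,1]].round(1).tolist()
print("stop left top edge",loc([[487,128],[508,270]],78),"right",loc([[553,118],[575,265]],78))
print("car top",loc([[404,151],[265,165],[295,295]],78),"low",loc([[415,163],[429,275]],20), loc([[429,275]],78))
# model overlay for check
img=cv2.resize(T["img"][220:330,160:340],None,fx=4.4,fy=4.4,interpolation=cv2.INTER_CUBIC)
def draw(B,col):
    q=((proj(T,place(B,*v,0.))+.4-[160,220])*4.4).round().astype(int)
    for i in range(8):
        for j in(1,2,4):
            if i<i^j: cv2.line(img,q[i].tolist(),q[i^j].tolist(),col,1)
draw(box(-55,55,-135,175,0,15),(0,255,0))
yc=float(np.mean([x[1] for x in loc([[404,151]],78)])); ysf=float(np.mean([x[1] for x in loc([[487,128],[508,270]],78)]))
draw(box(-26,26,yc,yc+60,20,78),(255,255,0)); draw(box(-29,29,ysf-28,ysf,15,78),(255,0,255))
print(yc,ysf); cv2.imwrite("pics/ov.png",img[...,::-1])
E
```

```text
stop left top edge [[29.5, -31.1], [-30.7, -31.9]] right [[29.6, -59.0], [-32.7, -59.7]]
car top [[25.0, 4.5], [27.7, 62.9], [-28.0, 57.0]] low [[27.0, 7.5], [-22.9, 7.8]] [[-27.9, 0.9]]
4.5 -31.5
```

View pics/ov.png

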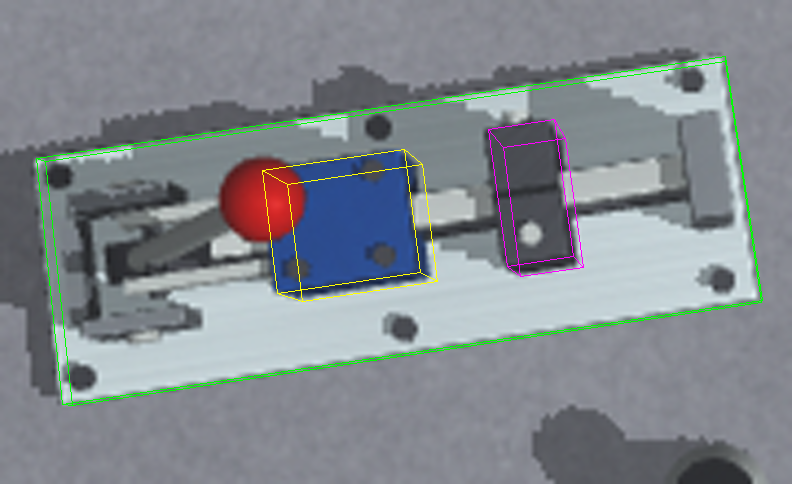

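Overlay fits: gap is about 36 mm with the lever at about 0.51 rad, so about 51 mm upright. Two spacers are needed (15 mm left < 27), while one would be too few. I bring the shut fingers to the stop-block side of the knob.

Request:
move_arm(plan=[[[0,0,10],[0,0,-0.06],-1],[[0,0,20],[0,0,-0.12],-1],[[0,0,30],[-0.045,-0.035,-0.14],-1],[[0,0,40],[-0.09,-0.07,-0.14],-1],[[0,0,50],[-0.135,-0.105,-0.14],-1]])

```text
t: 1.88
eef_pos: [248.7, 475.2, 318.9]
tcp_rot: [3.141, -0.0, 2.038]
ft_force: [0.3, 0.6, -0.2]
opening: 0.528
grip_force: 0.0
```

```bash
cat >> h.py <<'E'
BX,BY,BW=553.12,101.6,.1308
def w(lx,ly): return np.array([BX+np.cos(BW)*lx-np.sin(BW)*ly, BY+np.sin(BW)*lx+np.cos(BW)*ly])
def go(name,xy,z,yaw=BW+np.pi/2):
    from scipy.spatial.transform import Rotation as R
    s=readout.state(); r=R.from_euler("xyz",s["tcp_rot"]); g=R.from_euler("xyz",[np.pi,0,yaw])
    print(name,"t",round(s["t"],2),"rot",(r.inv()*g).as_rotvec(degrees=True).round(1),"shift",r.inv().apply(np.r_[xy,z]-s["eef_pos"]).round(1),
      "pos",np.round(s["eef_pos"],1),"F",np.round(s["ft_force"],1),"open",round(s["opening"],3),"grip",round(s["grip_force"],1))
E
python3 -c "
from h import *
go('pre push',w(0,0),300)"
```

```text
pre push t 1.88 rot [ 0.  -0.  19.3] shift [-470.7  103.5   18.8] pos [248.7 475.2 318.9] F [ 0.3  0.6 -0.2] open 0.528 grip 0.0
```

Request:
move_arm(plan=[[[0,0,10],[-0.06,0.013,0],-1],[[0,0,19.3],[-0.12,0.026,0],-1],[[0,0,19.3],[-0.18,0.04,0],-1],[[0,0,19.3],[-0.24,0.053,0],-1],[[0,0,19.3],[-0.3,0.066,0],-1]])

```text
t: 2.5
eef_pos: [444.2, 237.7, 318.8]
tcp_rot: [3.141, -0.0, 1.706]
ft_force: [0.9, 0.5, 0.4]
opening: 0.024
grip_force: 0.0
```

```bash
python3 -c "
from h import *
go('pre push',w(0,0),300)"
```

```text
pre push t 2.5 rot [ 0.  -0.   0.3] shift [-149.6   89.5   18.8] pos [444.2 237.7 318.8] F [0.9 0.5 0.4] open 0.024 grip 0.0
```

Request:
move_arm(plan=[[[0,0,0.3],[-0.052,0.031,0.01],-1],[[0,0,0.3],[-0.104,0.062,0.019],-1],[[0,0,0.3],[-0.15,0.0895,0.04],-1],[[0,0,0.3],[-0.15,0.0895,0.1],-1],[[0,0,0.3],[-0.15,0.0895,0.144],-1]])

```text
t: 3.12
eef_pos: [551.8, 102.1, 172.4]
tcp_rot: [-3.14, -0.0, 1.7]
ft_force: [-0.1, -0.3, 0.0]
opening: 0.004
grip_force: 0.0
```

```bash
python3 -c "
from h import *
go('push end',w(0,130-16-10),190)"
```

```text
push end t 3.12 rot [-0.1 -0.  -0.1] shift [103.4   1.  -17.6] pos [551.8 102.1 172.4] F [-0.1 -0.3  0. ] open 0.004 grip 0.0
```

Request:
move_arm(plan=[[[0,0,0],[0.02,0.001,0],-1],[[0,0,0],[0.04,0.001,-0.005],-1],[[0,0,0],[0.06,0.001,-0.01],-1],[[0,0,0],[0.08,0.001,-0.016],-1],[[0,0,0],[0.095,0.001,-0.018],-1]])

```text
t: 3.75
eef_pos: [540.8, 199.0, 193.8]
tcp_rot: [3.14, -0.0, 1.702]
ft_force: [-0.1, 0.4, 0.6]
opening: 0.004
grip_force: 0.0
```

```bash
cat >> h.py <<'E'
def knob():
    T=eyes.read_camera("top");S=eyes.read_camera("side"); uk=[]
    pred=w(0,110)
    for p in(T,S):
        h=hsv(p); red=((h[...,0]<8)|(h[...,0]>172))&(h[...,1]>150)&(h[...,2]>60)
        n,l,st,ce=cv2.connectedComponentsWithStats(red.astype(np.uint8))
        q=proj(p,[*pred,200])[0]; i=min((i for i in range(1,n) if st[i,4]>30),key=lambda i:np.hypot(*(ce[i]-q))); uk.append(ce[i]); print(ce[i].round(1),st[i])
    r=triang((T,S),uk,[*pred,200]); d=r.x[:2]-[BX,BY]; ly=-np.sin(BW)*d[0]+np.cos(BW)*d[1]
    print("knob",r.x.round(1),"cost",r.cost,"ly",ly,"theta",np.arctan2(130-ly,r.x[2]-35))
    return T,S
E
python3 -c "
from h import *
go('push end',w(0,130-16-10),190)
T,S=knob(); cv2.imwrite('pics/k1.png',S['img'][...,::-1])"
```

```text
push end t 3.75 rot [ 0.1 -0.   0. ] shift [ 5.8 -0.5  3.8] pos [540.8 199.  193.8] F [-0.1  0.4  0.6] open 0.004 grip 0.0
[219.2 265. ] [210 256  19  19 277]
[287.5 178.8] [281 173  14  13 146]
knob [546.9 147.4 184.4] cost 2.1022352757496536e-05 ly 46.17404320847903 theta 0.5112431398666512
```

View pics/k1.png

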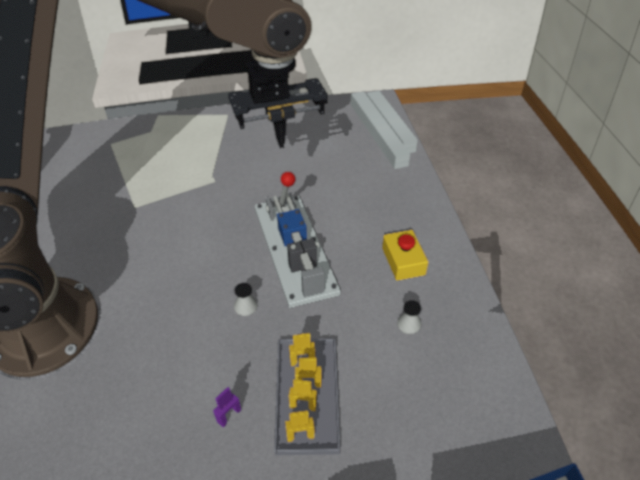

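```bash
python3 -c "
from h import *
T=eyes.read_camera('top');S=eyes.read_camera('side');s=readout.state()
e=s['eef_pos'];print(proj(T,e),proj(S,e))
a=cv2.resize(S['img'][60:220,200:370],None,fx=3.5,fy=3.5,interpolation=cv2.INTER_CUBIC);b=cv2.resize(T['img'][190:320,150:290],None,fx=1.4,fy=1.4)
c=np.zeros((560,800,3),np.uint8);c[:560,:595]=a;c[:182,600:796]=b
cv2.imwrite('pics/k2.png',c[...,::-1])"
```

```text
[[187.54678983 268.84090543]] [[281.17716597 160.89618746]]
```

View pics/k2.png

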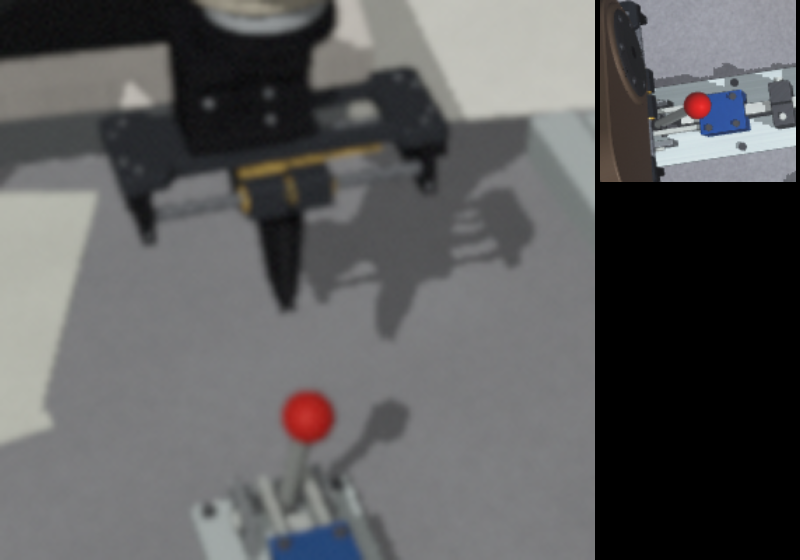

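```bash
python3 -c "
from h import *
r=np.load('pics/raw.npz')
T=eyes.read_camera('top');S=eyes.read_camera('side')
h=T['img'].max(2)
print([ (i,h[i,176:204:2].tolist()) for i in range(258,282,2)])
for z in(194,210,227): print(z,proj(T,[540.8,199,z]).round(1),proj(S,[540.8,199,z]).round(1), proj(T,[540.8,199,z+60]).round(1))
print(S['img'].max(2)[140:166:2,272:292:2])
print(proj(S,[0,0,0]),proj(T,[0,0,0]))
s=readout.state();print(s['joints'],s['opening'])
"
```

```text
[(258, [71, 63, 44, 61, 65, 55, 43, 77, 148, 148, 149, 150, 151, 152]), (260, [81, 70, 64, 63, 62, 54, 40, 47, 152, 152, 153, 154, 155, 157]), (262, [77, 74, 66, 65, 61, 54, 46, 45, 146, 136, 98, 58, 85, 154]), (264, [62, 65, 62, 63, 62, 54, 46, 43, 94, 94, 94, 65, 53, 102]), (266, [61, 62, 62, 62, 62, 54, 50, 42, 60, 60, 59, 59, 125, 165]), (268, [62, 62, 61, 63, 62, 55, 54, 41, 132, 201, 203, 205, 205, 205]), (270, [62, 62, 62, 63, 63, 53, 54, 41, 113, 122, 118, 127, 130, 97]), (272, [62, 62, 62, 62, 63, 53, 54, 42, 46, 60, 93, 95, 96, 100]), (274, [61, 62, 62, 63, 63, 220, 231, 63, 76, 86, 96, 100, 100, 100]), (276, [62, 61, 62, 62, 63, 116, 54, 85, 95, 100, 100, 98, 105, 116]), (278, [62, 61, 61, 63, 63, 90, 58, 99, 100, 99, 106, 116, 99, 63]), (280, [62, 62, 61, 62, 62, 108, 60, 98, 93, 77, 90, 87, 87, 87])]
194 [[186.3 268.7]] [[281.1 159.8]] [[176.2 265.1]]
210 [[183.8 267.8]] [[280.7 153.7]] [[173.3 264. ]]
227 [[180.9 266.8]] [[280.3 147. ]] [[170.  262.8]]
[[125 124  92  31  25  29  41  97  95  84]
 [124 125 112  53  24  29  45 107 115  90]
 [124 124 119  77  28  30  63 116 122  97]
 [125 123 124 102  43  31  78 121 126 111]
 [125 125 126 118  73  66  91 120 126 124]
 [125 128 127 125 115 117 121 124 125 126]
 [126 126 125 126 126 127 126 126 126 126]
 [126 127 127 126 126 128 126 126 126 126]
 [126 126 127 127 127 127 126 126 126 127]
 [126 126 126 127 128 127 126 126 128 127]
 [127 125 126 128 128 127 127 126 127 126]
 [127 126 128 128 129 128 127 128 128 126]
 [128 127 129 129 129 128 129 128 127 128]]
[[ 40.30686443 326.48811782]] [[316.28216752 571.86133484]]
[ 2.34238067e-01  4.06754537e-01  1.66538489e+00 -8.25493274e-05
  1.06987110e+00  1.04434977e-01] 0.007312868750535051
```

The pictures show the fingertip at side px (281,149), while the reported TCP projects to (281,160). The tip is really about 27 mm higher than reported and passed over the knob, which did not move. I go back over the knob and measure this tip offset again.

Request:
move_arm(plan=[[[0,0,0],[0,0,-0.03],-1],[[0,0,0],[-0.05,0,-0.03],-1],[[0,0,0],[-0.1,0,-0.03],-1],[[0,0,0],[-0.105,0,0],-1],[[0,0,0],[-0.105,0,0.02],-1]])

```text
t: 4.68
eef_pos: [554.3, 91.4, 171.5]
tcp_rot: [-3.141, -0.0, 1.698]
ft_force: [-0.2, -0.2, 0.7]
opening: 0.003
grip_force: 0.0
```

```bash
cat >> h.py <<'E'
def tip(ref):
    S=eyes.read_camera("side");s=readout.state();e=s["eef_pos"]
    q=proj(S,e)[0]; d=(np.abs(S["img"].astype(int)-ref).max(2)>45)&(S["img"].max(2)<75)
    u0=int(round(q[0])); rows=[]
    for r in range(int(q[1])-70,int(q[1])+25):
        c=np.nonzero(d[r,u0-16:u0+17])[0]
        if len(c): rows.append((r,u0-16+c.min(),u0-16+c.max()))
    for z in range(-10,60,2):
        pass
    print("pos",e.round(1),"proj",q.round(1),"dark rows end",rows[-8:])
    zz=np.arange(-20,60,1.); pr=np.array([proj(S,e+[0,0,z])[0] for z in zz]); r=rows[-1][0]+.5; print("z offset if only z:",zz[np.argmin(abs(pr[:,1]-r))])
    return S
E
python3 -c "
from h import *
S=tip(np.load('pics/raw.npz')['s'].astype(int)); go('',w(0,0),150)"
```

```text
pos [553.3  91.8 169.2] proj [294.8 202.2] dark rows end [(182, np.int64(292), np.int64(299)), (183, np.int64(292), np.int64(299)), (184, np.int64(293), np.int64(299)), (185, np.int64(293), np.int64(298)), (186, np.int64(293), np.int64(298)), (187, np.int64(294), np.int64(298)), (188, np.int64(294), np.int64(298)), (189, np.int64(295), np.int64(297))]
z offset if only z: 33.0
 t 4.72 rot [-0.2 -0.  -0.2] shift [ 9.8  1.2 19.2] pos [553.3  91.8 169.2] F [-0.6 -0.6 -2.3] open 0.006 grip 0.0
```

Request:
move_arm(plan=[[[0,0,0],[0,0.001,0.027],-1],[[0,0,0],[0.02,0.001,0.027],-1],[[0,0,0],[0.035,0.001,0.027],-1],[[0,0,0],[0.05,0.001,0.024],-1],[[0,0,0],[0.055,0.001,0.022],-1]])

```text
t: 5.35
eef_pos: [548.7, 149.1, 151.8]
tcp_rot: [3.139, 0.0, 1.703]
ft_force: [1.8, -4.3, 3.7]
opening: 0.004
grip_force: 1.8
```

```bash
python3 -c "
from h import *
S=tip(np.load('pics/raw.npz')['s'].astype(int)); knob(); go('',w(0,104),160)"
```

```text
pos [548.6 149.2 151.8] proj [288.9 190.3] dark rows end [(171, np.int64(285), np.int64(292)), (172, np.int64(285), np.int64(292)), (173, np.int64(286), np.int64(292)), (174, np.int64(286), np.int64(292)), (175, np.int64(286), np.int64(292)), (176, np.int64(287), np.int64(291)), (177, np.int64(287), np.int64(291)), (178, np.int64(288), np.int64(291))]
z offset if only z: 32.0
[286.4 149.2] [277 140  20  19 300]
[280.9 165.5] [277 159   9  14  82]
knob [624.4  26.9 332.7] cost 2936.674785426144 ly -83.32296206874332 theta 0.6217268566111059
 t 5.5 rot [ 0. -0.  0.] shift [57.  -1.2 -9. ] pos [548.2 148.4 150.9] F [ 0.1  0.1 -0.3] open 0.003 grip 0.0
```

Request:
move_arm(plan=[[[0,0,0],[0.015,-0.001,-0.004],-1],[[0,0,0],[0.03,-0.001,-0.007],-1],[[0,0,0],[0.042,-0.001,-0.009],-1],[[0,0,0],[0.049,-0.001,-0.01],-1],[[0,0,0],[0.049,-0.001,-0.01],-1]])

```text
t: 6.12
eef_pos: [540.7, 197.0, 160.4]
tcp_rot: [-3.141, -0.0, 1.702]
ft_force: [0.5, -0.3, 0.5]
opening: 0.005
grip_force: 0.0
```

Request:
move_arm(plan=[[[0,0,0],[-0.03,0,0],-1],[[0,0,0],[-0.06,0,-0.06],-1],[[0,0,0],[-0.11,0,-0.12],-1],[[0,0,0],[-0.17,0,-0.12],-1],[[0,0,0],[-0.23,0,-0.12],-1]])

```text
t: 6.75
eef_pos: [569.9, -24.4, 281.4]
tcp_rot: [3.139, 0.0, 1.702]
ft_force: [-0.2, 1.0, 0.6]
opening: 0.005
grip_force: 0.0
```

```bash
python3 -c "
from h import *
knob(); go('',w(0,104),160)"
```

```text
[167.7 270.9] [158 262  20  19 305]
[277.3 146.7] [270 142  14  10  86]
knob [536.5 224.8 209.3] cost 0.02701435755577209 ly 124.33763411878924 theta 0.032479360907981994
 t 6.85 rot [ 0.   0.  -0.3] shift [234.6  -1.3 120. ] pos [570.1 -27.8 280.1] F [-0.8  0.3 -0.9] open 0.008 grip 0.0
```

```bash
python3 -c "
from h import *
T=eyes.read_camera('top')
for z in(204,205):
  b=back(T,[[167.7,270.9]],z)[0]-[BX,BY]; print(b,-np.sin(BW)*b[0]+np.cos(BW)*b[1])
b=back(T,[[219.2,265]],184.4)[0]-[BX,BY]; print(-np.sin(BW)*b[0]+np.cos(BW)*b[1])
go('sp1',[525.8,-167.7],150,.01+np.pi/2)"
```

```text
[-16.30802955 124.77782283] 125.83896741977243
[-16.40120619 124.48564548] 125.56143866883991
46.24524021338678
sp1 t 6.9 rot [-0.  -0.   6.6] shift [-135.8  -61.3  129.8] pos [569.7 -25.4 279.8] F [-0.4  0.5  0.2] open 0.005 grip 0.0
```

Request:
move_arm(plan=[[[0,0,0],[0.06,0,0.03],-1],[[0,0,0],[0.12,0,0.07],-1],[[0,0,0],[0.17,0,0.115],-1],[[0,0,0],[0.2,0,0.12],-1],[[0,0,0],[0.215,0,0.12],-1]])

```text
t: 7.52
eef_pos: [540.0, 193.2, 158.7]
tcp_rot: [-3.139, -0.0, 1.704]
ft_force: [0.7, -0.0, -0.1]
opening: 0.01
grip_force: 0.0
```

Request:
move_arm(plan=[[[0,0,0],[0.007,0,0],-1],[[0,0,0],[0.013,0,0],-1],[[0,0,0],[0.013,0,0],-1],[[0,0,0],[0.013,0,0],-1]])

```text
t: 8.02
eef_pos: [540.4, 202.8, 160.5]
tcp_rot: [3.141, -0.0, 1.7]
ft_force: [0.1, 0.8, 0.6]
opening: 0.002
grip_force: 0.0
```

Request:
move_arm(plan=[[[0,0,0],[-0.04,0,-0.02],1],[[0,0,0],[-0.1,0,-0.06],1],[[0,0,0],[-0.16,0,-0.1],1],[[0,0,0],[-0.22,0,-0.12],1],[[0,0,3],[-0.28,-0.015,-0.12],1]])

```text
t: 8.65
eef_pos: [563.2, -61.4, 280.4]
tcp_rot: [3.138, 0.001, 1.647]
ft_force: [0.3, -0.2, 0.1]
opening: 0.472
grip_force: 0.0
```

```bash
python3 -c "
from h import *
T,S=knob(); p=T
h=hsv(p); red=(((h[...,0]<8)|(h[...,0]>172))&(h[...,1]>150)&(h[...,2]>60)).astype(np.uint8)
n,l,st,ce=cv2.connectedComponentsWithStats(red)
for c,s in zip(ce[1:],st[1:]):
  if s[4]>100:
    b=back(T,[c],205)[0]-[BX,BY]; print(c,-np.sin(BW)*b[0]+np.cos(BW)*b[1])
go('sp1',[525.8,-167.7],150,.01+np.pi/2)"
```

```text
[164.4 271.4] [155 262  20  20 304]
[405.9 241.9] [399 235  15  15 182]
knob [ 733.3  399.2 -354.6] cost 3473.0986459158244 ly 271.5197367189293 theta -2.7931948245733675
[286.15410959 149.07191781] -90.18505881581325
[164.43421053 271.39473684] 130.85022767514505
sp1 t 8.75 rot [0.1 0.1 3.5] shift [-100.1  -44.   129.5] pos [562.4 -64.5 279.4] F [-0.6  0.3 -0.8] open 0.557 grip 0.0
```

Request:
move_arm(plan=[[[0,0,3.5],[-0.05,-0.022,0],1],[[0,0,3.5],[-0.1,-0.044,0.03],1],[[0,0,3.5],[-0.1,-0.044,0.08],1],[[0,0,3.5],[-0.1,-0.044,0.129],1],[[0,0,3.5],[-0.1,-0.044,0.129],1]])

```text
t: 9.38
eef_pos: [525.0, -161.6, 147.3]
tcp_rot: [-3.136, -0.003, 1.587]
ft_force: [0.1, -0.1, 1.2]
opening: 0.994
grip_force: 0.0
```

```bash
python3 -c "
from h import *
go('sp1',[525.8,-167.7],55,.01+np.pi/2)
S=eyes.read_camera('side');T=eyes.read_camera('top');e=readout.state()['eef_pos']
for dx in(-47,0,47): print(dx,[proj(S,e+[dx,0,z])[0].round(1).tolist() for z in(0,30)])
a=cv2.resize(S['img'][230:420,230:400],None,fx=3.1,fy=3.1,interpolation=cv2.INTER_CUBIC)
b=cv2.resize(T['img'][230:330,350:440],None,fx=2.9,fy=2.9,interpolation=cv2.INTER_CUBIC)
c=np.zeros((589,800,3),np.uint8);c[:589,:527]=a;c[:290,535:796]=b
cv2.imwrite('pics/g1.png',c[...,::-1])"
```

```text
sp1 t 9.38 rot [-0.3 -0.2  0.4] shift [-6.4  1.2 92.3] pos [ 525.  -161.6  147.3] F [ 0.1 -0.1  1.2] open 0.994 grip 0.0
-47 [[273.7, 316.1], [272.5, 305.2]]
0 [[301.4, 312.2], [300.9, 301.3]]
47 [[328.8, 308.3], [329.0, 297.3]]
```

View pics/g1.png

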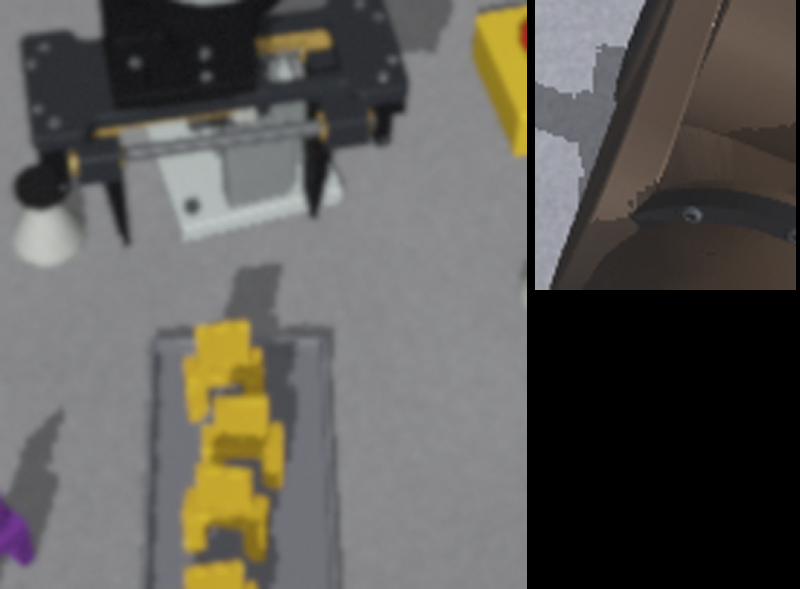

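Tips (side px (270,308) and (331,299)) show about 22 mm above the reported TCP here too. They are clear of the workpiece and over the tray. Descending to the first spacer with that offset, then grip.

Request:
move_arm(plan=[[[0,0,0.4],[-0.009,0.001,0.04],1],[[0,0,0.4],[-0.009,0.001,0.08],1],[[0,0,0.4],[-0.009,0.001,0.1],1],[[0,0,0.4],[-0.009,0.001,0.112],1],[[0,0,0.4],[-0.009,0.001,0.112],1]])

```text
t: 10.1
eef_pos: [528.3, -171.3, 38.5]
tcp_rot: [3.14, 0.0, 1.581]
ft_force: [-0.1, 0.6, -0.3]
opening: 1.002
grip_force: 0.0
```

```bash
python3 -c "
from h import *
go('sp1',[525.8,-167.7],32,.01+np.pi/2)
S=eyes.read_camera('side');e=readout.state()['eef_pos']
for dx in(-47,0,47): print(dx,[proj(S,e+[dx,0,z])[0].round(1).tolist() for z in(0,20,30)])
print('tab mid',proj(S,[[525.8,-167.7,70],[525.8,-167.7,50],[525.8,-167.7,90]]).round(1))
c=cv2.resize(S['img'][265:395,235:365],(598,598),interpolation=cv2.INTER_CUBIC)
cv2.imwrite('pics/g2.png',c[...,::-1])"
```

```text
sp1 t 10.1 rot [0.1 0.  0. ] shift [ 3.6 -2.5  6.5] pos [ 528.3 -171.3   38.5] F [-0.1  0.6 -0.3] open 1.002 grip 0.0
-47 [[279.0, 356.3], [278.3, 350.3], [278.0, 347.3]]
0 [[304.5, 352.6], [304.2, 346.6], [304.1, 343.5]]
47 [[329.8, 348.8], [329.9, 342.7], [330.0, 339.7]]
tab mid [[302.3 341.6]
 [302.6 347.8]
 [302.  335.3]]
```

View pics/g2.png

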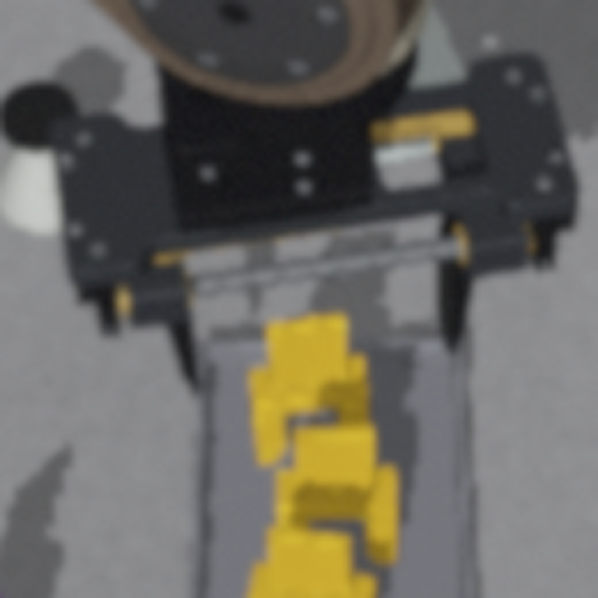

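Tips (side px (277,350) and (334,340)) straddle the tab of the first spacer (302,341), with tips about 60 mm high. Close 3 mm lower.

Request:
move_arm(plan=[[[0,0,0],[0.001,-0.002,0.004],1],[[0,0,0],[0.001,-0.002,0.004],-1],[[0,0,0],[0.001,-0.002,0.004],-1],[[0,0,0],[0.001,-0.002,0.004],-1],[[0,0,0],[0.001,-0.002,0.004],-1]])

```text
t: 10.78
eef_pos: [525.6, -170.2, 33.6]
tcp_rot: [3.142, -0.0, 1.581]
ft_force: [-0.3, -0.8, -0.2]
opening: 0.639
grip_force: 0.0
```

Request:
move_arm(plan=[[[0,0,0],[0,0,0],-1],[[0,0,0],[0,0,0],-1],[[0,0,0],[0,0,-0.02],-1],[[0,0,0],[0,0,-0.06],-1],[[0,0,0],[0,0,-0.12],-1]])

```text
t: 11.4
eef_pos: [524.9, -169.9, 153.8]
tcp_rot: [-3.139, -0.001, 1.581]
ft_force: [0.3, 0.1, 0.2]
opening: 0.112
grip_force: 0.0
```

```bash
python3 -c "
from h import *
go('above',w(0,-19.5),150)
"
```

```text
above t 11.4 rot [-0.2 -0.1 -6.9] shift [251.9  33.3   4.1] pos [ 524.9 -169.9  153.8] F [0.3 0.1 0.2] open 0.112 grip 0.0
```

The jaws are slow (~0.1 of stroke per row) and closed after the lift. I reopen partly and retry with a longer close.

Request:
move_arm(plan=[[[0,0,0],[0,0,0],0.3],[[0,0,0],[0,0,0],0.3],[[0,0,0],[0,0,0],0.3],[[0,0,0],[0,0,0.02],0.3],[[0,0,0],[0,0,0.04],0.3]])

```text
t: 12.02
eef_pos: [525.2, -170.0, 112.0]
tcp_rot: [-3.14, -0.001, 1.581]
ft_force: [-0.4, -0.4, 0.4]
opening: 0.58
grip_force: 0.0
```

```bash
python3 -c "
from h import *
go('sp1',[525.8,-167.7],33,.01+np.pi/2)
T=eyes.read_camera('top');S=eyes.read_camera('side');r=np.load('pics/raw.npz')
h=hsv(S);Y=((h[...,0]>15)&(h[...,0]<35)&(h[...,1]>140)&(h[...,2]>40)); h0=cv2.cvtColor(r['s'],cv2.COLOR_RGB2HSV);Y0=((h0[...,0]>15)&(h0[...,0]<35)&(h0[...,1]>140)&(h0[...,2]>40))
sl=(slice(330,368),slice(280,325)); print(Y[sl].sum(),Y0[sl].sum(),(Y^Y0)[sl].sum())"
```

```text
sp1 t 12.03 rot [-0.1 -0.  -0. ] shift [ 2.2  0.7 79. ] pos [ 525.2 -170.   112. ] F [-0.4 -0.4  0.4] open 0.58 grip 0.0
691 703 12
```

Spacer undisturbed. Down, close, then lift.

Request:
move_arm(plan=[[[0,0,0],[0,0,0.035],0.3],[[0,0,0],[0,0,0.065],0.3],[[0,0,0],[0,0,0.079],0.2],[[0,0,0],[0,0,0.079],-1],[[0,0,0],[0,0,0.079],-1]])

```text
t: 12.75
eef_pos: [526.1, -170.4, 35.6]
tcp_rot: [3.14, 0.0, 1.581]
ft_force: [0.0, -0.2, 0.5]
opening: 0.445
grip_force: 0.0
```

Request:
move_arm(plan=[[[0,0,0],[0,0,0],-1],[[0,0,0],[0,0,0],-1],[[0,0,0],[0,0,0],-1],[[0,0,0],[0,0,0],-1],[[0,0,0],[0,0,0],-1]])

```text
t: 13.38
eef_pos: [526.0, -170.4, 35.3]
tcp_rot: [3.14, 0.0, 1.581]
ft_force: [-0.7, 0.3, 7.1]
opening: 0.309
grip_force: 29.9
```

Request:
move_arm(plan=[[[0,0,0],[0,0,-0.015],-1],[[0,0,0],[0,0,-0.04],-1],[[0,0,0],[0,0,-0.08],-1],[[0,0,0],[0,0,-0.12],-1],[[0,0,0],[0,0,-0.12],-1]])

```text
t: 14.0
eef_pos: [526.7, -170.7, 158.0]
tcp_rot: [3.136, 0.002, 1.581]
ft_force: [-0.1, 0.1, -1.0]
opening: 0.308
grip_force: 29.9
```

```bash
cat >> h.py <<'E'
def held(yaw,r0=None):
    """fit held spacer in the side view: print offset of its projected origin hypotheses"""
    S=eyes.read_camera("side");T=eyes.read_camera("top");e=readout.state()["eef_pos"];out=[]
    for p,n in((S,"side"),(T,"top")):
        h=hsv(p);Y=((h[...,0]>15)&(h[...,0]<35)&(h[...,1]>140)&(h[...,2]>40)).astype(np.uint8)
        n_,l,st,ce=cv2.connectedComponentsWithStats(Y); q=proj(p,e+[0,0,10])[0]
        i=min((i for i in range(1,n_) if st[i,4]>60),key=lambda i:np.hypot(*(ce[i]-q))); m=(l==i).astype(np.float32)
        print(n,"comp",ce[i].round(1),st[i],"tcp px",q.round(1)); out.append((p,m))
    return out,e
E
python3 -c "
from h import *
s=readout.state();print(s['opening'],s['grip_force'],s['eef_pos'],s['ft_force'])
o,e=held(0)
p,m=o[0]
# in side view: with y fixed at tcp y, fit x,z ; report
def c(v,dy):
    s=sil(p,[place(b,e[0]+v[0],e[1]+dy,.01,v[1]) for b in SP]); return -np.minimum(s,m).sum()/np.maximum(s,m).sum()
for dy in(0,4,8): 
    r=minimize(c,[0,e[2]-29],args=(dy,),method='Nelder-Mead',options=dict(initial_simplex=[[0,e[2]-29],[5,e[2]-29],[0,e[2]-15]])); print(dy,r.x,r.x[1]-e[2],r.fun)
go('above',w(0,-19.5),150)
"
```

```text
0.30779567100604693 29.89226907491684 [ 526.74868647 -170.68737485  158.01660401] [-0.07532742  0.06520529 -1.03298588]
side comp [301.2 306.2] [288 289  27  38 675] tcp px [300.8 311. ]
top comp [287.9 156.2] [ 261  134   54   43 1670] tcp px [411.7 275.9]
0 [  1.08902028 133.25169585] -21.53461060766128 -0.8136126399040222
4 [  1.4270401  127.13149079] -27.654815673828125 -0.8197102546691895
8 [  1.88896179 122.5712796 ] -32.21502685546875 -0.8274350166320801
above t 14.1 rot [ 0.   0.  -6.9] shift [252.   32.8   4.8] pos [ 525.3 -170.   154.8] F [ 0.4 -0.8 -1.8] open 0.312 grip 29.9
```

Request:
move_arm(plan=[[[0,0,-3],[0.055,0.007,0],-1],[[0,0,-6.9],[0.11,0.014,0],-1],[[0,0,-6.9],[0.17,0.022,0],-1],[[0,0,-6.9],[0.225,0.03,0],-1],[[0,0,-6.9],[0.248,0.0325,0.005],-1]])

```text
t: 14.72
eef_pos: [555.1, 80.8, 148.4]
tcp_rot: [-3.14, -0.001, 1.703]
ft_force: [0.3, -0.4, -1.0]
opening: 0.312
grip_force: 29.9
```

Request:
move_arm(plan=[[[0,0,0],[0,0,0],-1],[[0,0,0],[0,0,0],-1]])

```text
t: 14.98
eef_pos: [555.3, 77.4, 148.9]
tcp_rot: [-3.14, -0.0, 1.701]
ft_force: [0.1, -0.6, -0.3]
opening: 0.314
grip_force: 29.9
```

```bash
cat >> h.py <<'E'
def hfit(yaw,dz=-31):
    o,e=held(0)
    for p,m in o[:1]:
        f=fit([(p,m)],SP,[e[0],e[1]+4,yaw],e[2]+dz,(5,5,.1)); d=f[0][:2]-[BX,BY]; c,s=np.cos(BW),np.sin(BW)
        print("held fit",f[0].round(2),round(f[1],3),"local",round(c*d[0]+s*d[1],1),round(-s*d[0]+c*d[1],1),"minus tcp",(f[0][:2]-e[:2]).round(1))
E
python3 -c "
from h import *
hfit(BW); hfit(BW)
go('above',w(0,-23.5),100)
"
```

```text
side comp [296.9 207.6] [285 190  24  38 562] tcp px [297.2 210.7]
top comp [287.9 156.2] [ 261  134   54   43 1670] tcp px [263.8 260.7]
held fit [ 5.5577e+02  8.3110e+01 -6.0000e-02] 0.832 local 0.2 -18.7 minus tcp [0.2 6.1]
side comp [297.1 207.5] [285 190  25  38 565] tcp px [297.2 210.6]
top comp [287.9 156.2] [ 261  134   54   43 1670] tcp px [263.7 260.6]
held fit [ 5.559e+02  8.238e+01 -4.000e-02] 0.844 local 0.2 -19.4 minus tcp [0.2 5.3]
above t 15.18 rot [-0.  -0.  -0.1] shift [ 1.1  0.7 49.6] pos [555.7  77.1 149.6] F [-0.5 -0.  -0.6] open 0.312 grip 29.9
```

Request:
move_arm(plan=[[[0,0,0],[0.001,0,0.02],-1],[[0,0,0],[0.001,0,0.04],-1],[[0,0,0],[0.001,0,0.055],-1],[[0,0,0],[0.001,0,0.065],-1],[[0,0,0],[0.001,0,0.072],-1]])

```text
t: 15.8
eef_pos: [555.7, 79.0, 77.3]
tcp_rot: [3.142, -0.0, 1.701]
ft_force: [0.3, 0.9, 0.3]
opening: 0.311
grip_force: 30.0
```

Request:
move_arm(plan=[[[0,0,0],[0,0,0.004],-1],[[0,0,0],[0,0,0.008],-1],[[0,0,0],[0,0,0.011],-1],[[0,0,0],[0,0,0.013],-1]])

```text
t: 16.3
eef_pos: [555.6, 79.1, 64.6]
tcp_rot: [3.141, -0.0, 1.701]
ft_force: [-0.1, 0.2, -1.8]
opening: 0.313
grip_force: 30.0
```

```bash
python3 -c "
from h import *
hfit(BW)
go('above',w(0,-23.5),62)
"
```

```text
side comp [298.4 232.3] [288 221  22  23 335] tcp px [298.3 239.9]
top comp [287.8 156.2] [ 261  134   54   43 1671] tcp px [268.1 265.6]
held fit [ 5.5833e+02  8.8560e+01 -1.3000e-01] 0.613 local 3.5 -13.6 minus tcp [2.8 9.5]
above t 16.4 rot [-0. -0. -0.] shift [-0.9  0.6  2.5] pos [555.5  79.1  64.5] F [-0.3 -0.3 -0.4] open 0.307 grip 30.0
```

Request:
move_arm(plan=[[[0,0,0],[0,0,0.0015],-1],[[0,0,0],[0,0,0.003],-1],[[0,0,0],[0,0,0.003],-1]])

```text
t: 16.77
eef_pos: [555.5, 79.1, 61.6]
tcp_rot: [-3.142, -0.0, 1.701]
ft_force: [0.2, 0.1, -1.5]
opening: 0.311
grip_force: 30.0
```

Request:
move_arm(plan=[[[0,0,0],[0,0,0.001],-1],[[0,0,0],[0,0,0.001],-1]])

```text
t: 17.02
eef_pos: [555.6, 79.1, 61.3]
tcp_rot: [3.141, 0.0, 1.701]
ft_force: [-2.2, -0.9, 6.8]
opening: 0.307
grip_force: 30.0
```

Request:
move_arm(plan=[[[0,0,0],[0,0,0],0.3],[[0,0,0],[0,0,0],0.3],[[0,0,0],[0,0,0],0.3],[[0,0,0],[0,0,-0.02],0.3],[[0,0,0],[0,0,-0.05],0.3]])

```text
t: 17.65
eef_pos: [555.1, 79.1, 110.5]
tcp_rot: [-3.14, -0.0, 1.701]
ft_force: [-0.5, 0.2, -0.1]
opening: 0.648
grip_force: 0.0
```

Request:
move_arm(plan=[[[0,0,0],[0,0,-0.06],0.3],[[0,0,5],[-0.06,-0.008,-0.07],0.3],[[0,0,10],[-0.12,-0.016,-0.07],0.3],[[0,0,16],[-0.18,-0.024,-0.07],0.3],[[0,0,16],[-0.24,-0.032,-0.07],0.3]])

```text
t: 18.27
eef_pos: [554.8, -164.9, 180.7]
tcp_rot: [3.141, -0.0, 1.42]
ft_force: [1.6, -0.1, -0.5]
opening: 0.652
grip_force: 0.0
```

```bash
python3 -c "
from h import *
go('sp2',[528,-221.5],34,-.16+np.pi/2)
S=eyes.read_camera('side')
h=hsv(S);Y=((h[...,0]>15)&(h[...,0]<35)&(h[...,1]>140)&(h[...,2]>40)).astype(np.uint8)
n,l,st,ce=cv2.connectedComponentsWithStats(Y)
q=proj(S,[*w(0,-18),70])[0]; i=min((i for i in range(1,n) if st[i,4]>60),key=lambda i:np.hypot(*(ce[i]-q))); m=(l==i).astype(np.float32);print(ce[i],st[i])
def iou(v):
    s=sil(S,[place(b,*w(v[0],v[1]),BW+v[2],31) for b in SP]); s[:,:]=s; k=np.zeros_like(s); k[:int(st[i,1]+st[i,3])]=1
    return -(np.minimum(s,m)*k).sum()/(np.maximum(s,m)*k).sum()
r=minimize(iou,[0,-18,0],method='Nelder-Mead',options=dict(initial_simplex=[[0,-18,0],[4,-18,0],[0,-12,0],[0,-18,.15]])); print('placed local',r.x.round(2),r.fun)
"
```

```text
sp2 t 18.27 rot [ 0.  -0.   0.6] shift [-59.9 -18.1 146.7] pos [ 554.8 -164.9  180.7] F [ 1.6 -0.1 -0.5] open 0.652 grip 0.0
[404.11521739 256.59202899] [ 382  230   46   50 1380]
placed local [  0. -18.   0.] -0.0
```

```bash
python3 -c "
from h import *
T=eyes.read_camera('top')
h=hsv(T);Y=((h[...,0]>15)&(h[...,0]<35)&(h[...,1]>140)&(h[...,2]>40)).astype(np.uint8)
n,l,st,ce=cv2.connectedComponentsWithStats(Y); print(proj(T,[*w(0,-18),77])[0]); print([(ce[i].round(1).tolist(),st[i].tolist()) for i in range(1,n) if st[i,4]>40])
q=proj(T,[*w(0,-18),77])[0]; i=min((i for i in range(1,n) if st[i,4]>60),key=lambda i:np.hypot(*(ce[i]-q))); m=(l==i).astype(np.float32)
f=fit([(T,m)],SP,[*w(0,-18),BW],31,(4,4,.1)); d=f[0][:2]-[BX,BY]; c,s=np.cos(BW),np.sin(BW); print(f,c*d[0]+s*d[1],-s*d[0]+c*d[1])
"
```

```text
[265.38413884 265.5615487 ]
[([287.9, 156.2], [261, 134, 54, 43, 1670]), ([266.5, 266.5], [261, 253, 12, 27, 244])]
(array([5.56433228e+02, 8.30043415e+01, 1.37667485e-01]), np.float64(0.786709725856781)) 0.8595436869488431 -18.868947500055707
```

Request:
move_arm(plan=[[[0,0,0.6],[-0.05,-0.015,0],0.3],[[0,0,0.6],[-0.06,-0.018,0.04],0.3],[[0,0,0.6],[-0.06,-0.018,0.08],0.3],[[0,0,0.6],[-0.06,-0.018,0.08],0.3]])

```text
t: 18.88
eef_pos: [527.0, -218.7, 98.6]
tcp_rot: [-3.137, -0.002, 1.411]
ft_force: [-0.2, 1.2, -0.1]
opening: 0.653
grip_force: 0.0
```

```bash
python3 -c "
from h import *
go('sp2',[528,-221.5],34,-.16+np.pi/2)
"
```

```text
sp2 t 18.88 rot [-0.3 -0.1  0. ] shift [-2.7  1.7 64.5] pos [ 527.  -218.7   98.6] F [-0.2  1.2 -0.1] open 0.653 grip 0.0
```

First spacer sits at local y ≈ −19 on the bar. Now take the second.

Request:
move_arm(plan=[[[0,0,0],[0,0,0.03],0.3],[[0,0,0],[0,0,0.055],0.3],[[0,0,0],[0,0,0.066],0.3],[[0,0,0],[0,0,0.066],0.2],[[0,0,0],[0,0,0.066],-1]])

```text
t: 19.5
eef_pos: [528.9, -219.9, 35.9]
tcp_rot: [3.14, 0.0, 1.412]
ft_force: [-0.5, -0.3, 0.0]
opening: 0.545
grip_force: 0.0
```

Request:
move_arm(plan=[[[0,0,0],[0,0,0],-1],[[0,0,0],[0,0,0],-1],[[0,0,0],[0,0,0],-1],[[0,0,0],[0,0,0],-1],[[0,0,0],[0,0,0],-1]])

```text
t: 20.12
eef_pos: [528.4, -219.8, 34.9]
tcp_rot: [3.141, 0.0, 1.411]
ft_force: [-0.6, 0.7, 5.1]
opening: 0.311
grip_force: 29.9
```

Request:
move_arm(plan=[[[0,0,0],[0,0,0],-1],[[0,0,0],[0,0,-0.02],-1],[[0,0,0],[0,0,-0.06],-1],[[0,0,0],[0,0,-0.115],-1],[[0,0,0],[0,0,-0.12],-1]])

```text
t: 20.75
eef_pos: [529.5, -220.3, 157.8]
tcp_rot: [3.136, 0.002, 1.411]
ft_force: [-0.4, -0.0, -1.5]
opening: 0.313
grip_force: 29.9
```

```bash
python3 -c "
from h import *
go('above',w(0,0),150)
"
```

```text
above t 20.75 rot [  0.3   0.1 -16.6] shift [321.6 -27.8   7.1] pos [ 529.5 -220.3  157.8] F [-0.4 -0.  -1.5] open 0.313 grip 29.9
```

Request:
move_arm(plan=[[[0,0,-5],[0.06,-0.005,0],-1],[[0,0,-10],[0.12,-0.0105,0],-1],[[0,0,-16.6],[0.18,-0.016,0],-1],[[0,0,-16.6],[0.24,-0.021,0],-1],[[0,0,-16.6],[0.295,-0.0255,0],-1]])

```text
t: 21.38
eef_pos: [549.3, 77.7, 153.4]
tcp_rot: [-3.14, -0.0, 1.701]
ft_force: [0.6, -0.3, -0.1]
opening: 0.311
grip_force: 29.9
```

```bash
python3 -c "
from h import *
go('above',w(0,2.2),148)
"
```

```text
above t 21.38 rot [-0.1 -0.  -0. ] shift [25.4  6.9  5.4] pos [549.3  77.7 153.4] F [ 0.6 -0.3 -0.1] open 0.311 grip 29.9
```

Request:
move_arm(plan=[[[0,0,0],[0.025,0.006,0],-1],[[0,0,0],[0.025,0.006,0],-1],[[0,0,0],[0.025,0.006,0],-1]])

```text
t: 21.75
eef_pos: [552.3, 100.5, 153.8]
tcp_rot: [-3.14, -0.0, 1.701]
ft_force: [-0.2, 0.3, -1.0]
opening: 0.307
grip_force: 29.9
```

```bash
python3 -c "
from h import *
hfit(BW)
go('above',w(0,2.2),148)
"
```

```text
side comp [293.8 198.6] [282 180  24  40 569] tcp px [293.9 201.3]
top comp [287.9 156.2] [ 261  134   54   43 1670] tcp px [249.7 262.4]
held fit [5.5263e+02 1.0465e+02 3.0000e-02] 0.846 local -0.1 3.1 minus tcp [0.1 4.5]
above t 21.85 rot [-0.  -0.  -0.1] shift [3.6 0.8 6.3] pos [552.5 100.1 154.3] F [ 0.1  0.2 -0.6] open 0.312 grip 29.9
```

Request:
move_arm(plan=[[[0,0,0],[0.0025,0.0005,0.02],-1],[[0,0,0],[0.0025,0.0005,0.04],-1],[[0,0,0],[0.0025,0.0005,0.06],-1],[[0,0,0],[0.0025,0.0005,0.072],-1],[[0,0,0],[0.0025,0.0005,0.08],-1]])

```text
t: 22.48
eef_pos: [552.9, 103.2, 74.2]
tcp_rot: [-3.141, -0.0, 1.7]
ft_force: [-0.6, 0.4, -0.8]
opening: 0.31
grip_force: 29.9
```

Request:
move_arm(plan=[[[0,0,0],[0,0,0.004],-1],[[0,0,0],[0,0,0.008],-1],[[0,0,0],[0,0,0.01],-1],[[0,0,0],[0,0,0.011],-1]])

```text
t: 22.98
eef_pos: [552.9, 103.8, 63.7]
tcp_rot: [3.141, -0.0, 1.701]
ft_force: [-0.0, -0.8, -1.4]
opening: 0.31
grip_force: 29.9
```

Request:
move_arm(plan=[[[0,0,0],[0,0,0.0015],-1],[[0,0,0],[0,0,0.0025],-1],[[0,0,0],[0,0,0.0025],-1]])

```text
t: 23.35
eef_pos: [552.9, 103.7, 61.5]
tcp_rot: [3.141, -0.0, 1.701]
ft_force: [-2.5, 0.2, 4.3]
opening: 0.31
grip_force: 29.9
```

Request:
move_arm(plan=[[[0,0,0],[0,0,0.001],-1],[[0,0,0],[0,0,0.001],-1]])

```text
t: 23.6
eef_pos: [553.0, 103.7, 61.4]
tcp_rot: [3.141, 0.0, 1.701]
ft_force: [-4.9, -0.2, 14.4]
opening: 0.306
grip_force: 30.0
```

Request:
move_arm(plan=[[[0,0,0],[0,0,0],0.3],[[0,0,0],[0,0,0],0.3],[[0,0,0],[0,0,0],0.3],[[0,0,0],[0,0,-0.02],0.3],[[0,0,0],[0,0,-0.06],0.3]])

```text
t: 24.22
eef_pos: [552.0, 103.6, 119.4]
tcp_rot: [-3.138, -0.0, 1.701]
ft_force: [1.0, 0.5, -0.2]
opening: 0.645
grip_force: 0.0
```

Request:
move_arm(plan=[[[0,0,0],[0,0,-0.06],-1],[[0,0,0],[0,0,-0.12],-1],[[0,0,0],[0,0,-0.15],-1],[[0,0,0],[-0.06,0,-0.15],-1],[[0,0,0],[-0.12,0,-0.15],-1]])

```text
t: 24.85
eef_pos: [568.5, -16.2, 270.5]
tcp_rot: [3.141, 0.0, 1.703]
ft_force: [0.9, -0.6, 0.9]
opening: 0.18
grip_force: 0.0
```

```bash
python3 -c "
from h import *
T=eyes.read_camera('top'); S=eyes.read_camera('side'); c,s=np.cos(BW),np.sin(BW)
for p,n_ in((T,'top'),(S,'side')):
  h=hsv(p);Y=((h[...,0]>15)&(h[...,0]<35)&(h[...,1]>140)&(h[...,2]>40)).astype(np.uint8)
  n,l,st,ce=cv2.connectedComponentsWithStats(Y); print(n_,[(ce[i].round(1).tolist(),st[i].tolist()) for i in range(1,n) if st[i,4]>40])
  print(proj(p,[[*w(0.5,-19),77],[*w(0.5,5.5),77]]).round(1).tolist())
  q=proj(p,[*w(0,5.5),77])[0]; i=min((i for i in range(1,n) if st[i,4]>60),key=lambda i:np.hypot(*(ce[i]-q))); m=(l==i).astype(np.float32)
  f=lambda a:[place(b,*w(*x),BW,31) for x in((.5,a[0]),(.5,a[1])) for b in SP]
  r=minimize(lambda a:-np.minimum(sil(p,f(a)),Y).sum()+ (sil(p,f(a))*(1-Y)).sum(),[-19,5.5],method='Nelder-Mead',options=dict(initial_simplex=[[-19,5.5],[-16,5.5],[-19,9]])); print(r.x,r.fun)
h=hsv(T); red=(((h[...,0]<8)|(h[...,0]>172))&(h[...,1]>150)&(h[...,2]>60)).astype(np.uint8)
n,l,st,ce=cv2.connectedComponentsWithStats(red)
for c_,s_ in zip(ce[1:],st[1:]):
  if s_[4]>100: b=back(T,[c_],205)[0]-[BX,BY]; print('knob ly',-s*b[0]+c*b[1])
go('over',w(0,190),270)
cv2.imwrite('pics/fin.png',cv2.resize(T['img'][225:325,160:340],None,fx=4.4,fy=4.4,interpolation=cv2.INTER_CUBIC)[...,::-1])
"
```

```text
top [([293.3, 140.8], [261, 134, 52, 17, 445]), ([265.8, 257.1], [261, 253, 10, 9, 82]), ([449.8, 287.9], [439, 275, 20, 26, 300]), ([481.3, 293.8], [471, 282, 19, 26, 325])]
[[265.9, 265.2], [252.7, 267.2]]
[-19.42295124 -19.41050193] 144.625
side [([473.7, 90.1], [465, 85, 23, 12, 77]), ([447.6, 91.2], [426, 86, 39, 14, 150]), ([295.6, 230.2], [285, 215, 25, 29, 484]), ([404.2, 256.6], [383, 230, 45, 50, 1385]), ([302.5, 393.6], [289, 380, 28, 31, 567]), ([299.4, 424.3], [286, 411, 28, 31, 572])]
[[298.3, 237.8], [295.1, 229.9]]
[3.52992058 3.32461643] -308.0625
knob ly -93.00051257904138
knob ly 130.85022767514505
over t 24.95 rot [-0.   0.  -0.3] shift [312.4  -1.2  -0.5] pos [568.8 -19.7 269.8] F [-0.2  0.1  0.4] open 0.099 grip 0.0
```

View pics/fin.png

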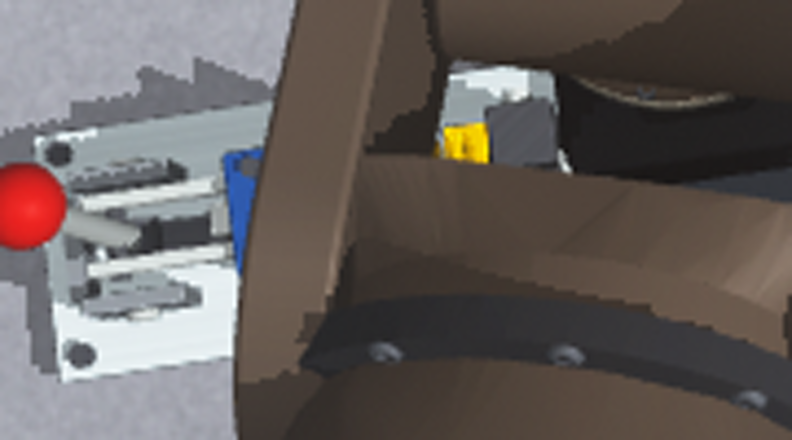

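The last view shows a yellow spacer against the stop block at (465,145), knob still upright; the side-view blob (296,230) fits both spacers on the bar. Move over to the far side of the knob.

Request:
move_arm(plan=[[[0,0,0],[0.06,0,-0.02],-1],[[0,0,0],[0.12,0,-0.02],-1],[[0,0,0],[0.18,0,-0.02],-1],[[0,0,0],[0.24,0,-0.02],-1],[[0,0,0],[0.3,0,-0.02],-1]])

```text
t: 25.58
eef_pos: [528.6, 284.6, 290.1]
tcp_rot: [-3.142, -0.0, 1.701]
ft_force: [1.0, -1.2, -0.6]
opening: 0.003
grip_force: 0.0
```

Request:
move_arm(plan=[[[0,0,0],[0.015,0,0],-1],[[0,0,0],[0.015,0,0.05],-1],[[0,0,0],[0.015,0,0.1],-1],[[0,0,0],[0.015,0,0.125],-1],[[0,0,0],[0.015,0,0.125],-1]])

```text
t: 26.2
eef_pos: [526.8, 296.4, 163.5]
tcp_rot: [-3.138, 0.001, 1.701]
ft_force: [-0.2, 0.2, 0.2]
opening: 0.007
grip_force: 0.0
```

```bash
python3 -c "
from h import *
go('push',w(0,75),145)
"
```

```text
push t 26.2 rot [-0.2  0.1 -0.1] shift [-121.5    0.9   18.7] pos [526.8 296.4 163.5] F [-0.2  0.2  0.2] open 0.007 grip 0.0
```

Request:
move_arm(plan=[[[0,0,0],[-0.025,0,0],-1],[[0,0,0],[-0.05,0,0],-1],[[0,0,0],[-0.065,0,0.002],-1],[[0,0,0],[-0.08,0,0.006],-1],[[0,0,0],[-0.095,0,0.009],-1]])

```text
t: 26.82
eef_pos: [540.0, 202.3, 156.1]
tcp_rot: [3.141, -0.0, 1.701]
ft_force: [0.8, 2.3, -0.6]
opening: 0.004
grip_force: 0.9
```

Request:
move_arm(plan=[[[0,0,0],[-0.005,0,0.002],-1],[[0,0,0],[-0.01,0,0.004],-1],[[0,0,0],[-0.015,0,0.006],-1],[[0,0,0],[-0.02,0,0.008],-1]])

```text
t: 27.32
eef_pos: [542.4, 182.9, 148.0]
tcp_rot: [-3.142, -0.0, 1.701]
ft_force: [-1.0, 1.5, 0.8]
opening: 0.006
grip_force: 0.6
```

```bash
python3 -c "
from h import *
go('push',w(0,65),145)
T=eyes.read_camera('top')
h=hsv(T); red=(((h[...,0]<8)|(h[...,0]>172))&(h[...,1]>150)&(h[...,2]>60)).astype(np.uint8)
n,l,st,ce=cv2.connectedComponentsWithStats(red);c,s=np.cos(BW),np.sin(BW)
for c_,s_ in zip(ce[1:],st[1:]):
  if s_[4]>40: b=back(T,[c_],190)[0]-[BX,BY]; print(c_,s_,'knob ly',-s*b[0]+c*b[1])
"
```

```text
push t 27.32 rot [-0. -0. -0.] shift [-17.  -0.   3.] pos [542.4 182.9 148. ] F [-1.   1.5  0.8] open 0.006 grip 0.6
[286.42666667 149.15      ] [277 140  20  19 300] knob ly -90.12600969255283
[214.77731092 265.31512605] [207 257  17  18 238] knob ly 52.43959085712792
```

Request:
move_arm(plan=[[[0,0,0],[-0.002,0,0.001],-1],[[0,0,0],[-0.004,0,0.001],-1],[[0,0,0],[-0.004,0,0.001],-1]])

```text
t: 27.75
eef_pos: [542.8, 179.0, 147.0]
tcp_rot: [-3.141, -0.0, 1.701]
ft_force: [0.7, 0.9, -1.2]
opening: 0.005
grip_force: 0.5
```

Request:
move_arm(plan=[[[0,0,0],[-0.002,0,0.001],-1],[[0,0,0],[-0.003,0,0.001],-1],[[0,0,0],[-0.003,0,0.001],-1]])

```text
t: 28.12
eef_pos: [543.3, 176.0, 146.1]
tcp_rot: [-3.142, -0.0, 1.701]
ft_force: [-1.2, 2.0, -0.7]
opening: 0.005
grip_force: 0.8
```

Request:
move_arm(plan=[[[0,0,0],[-0.002,0,0.001],-1],[[0,0,0],[-0.004,0,0.001],-1],[[0,0,0],[-0.004,0,0.001],-1]])

```text
t: 28.5
eef_pos: [543.6, 174.1, 145.4]
tcp_rot: [3.141, -0.003, 1.701]
ft_force: [-3.7, 16.0, 1.3]
opening: 0.002
grip_force: 7.7
```

Request:
move_arm(plan=[[[0,0,0],[-0.002,0,0.001],-1],[[0,0,0],[-0.003,0,0.001],-1],[[0,0,0],[-0.003,0,0.001],-1]])

```text
t: 28.88
eef_pos: [543.8, 172.9, 144.9]
tcp_rot: [3.14, -0.006, 1.7]
ft_force: [-4.4, 27.6, 4.5]
opening: 0.006
grip_force: 13.4
```

```bash
python3 -c "
from h import *
go('push',w(0,65),145)
T=eyes.read_camera('top');S=eyes.read_camera('side');c,s=np.cos(BW),np.sin(BW)
for p in(T,S):
  h=hsv(p); red=(((h[...,0]<8)|(h[...,0]>172))&(h[...,1]>150)&(h[...,2]>60)).astype(np.uint8)
  n,l,st,ce=cv2.connectedComponentsWithStats(red)
  for c_,s_ in zip(ce[1:],st[1:]):
    if s_[4]>40: b=back(p,[c_],182)[0]-[BX,BY]; print(c_,s_,'knob ly',-s*b[0]+c*b[1])
  Y=((h[...,0]>15)&(h[...,0]<35)&(h[...,1]>140)&(h[...,2]>40)).astype(np.uint8)
  n,l,st,ce=cv2.connectedComponentsWithStats(Y); print([(ce[i].round(1).tolist(),st[i].tolist()) for i in range(1,n) if st[i,4]>40])
"
```

```text
push t 28.88 rot [ 0.1 -0.3 -0.1] shift [-6.9 -0.1 -0.2] pos [543.8 172.9 144.9] F [-4.4 27.6  4.5] open 0.006 grip 13.4
[286.42666667 149.15      ] [277 140  20  19 300] knob ly -89.86674961765473
[221.77884615 264.86057692] [216 256  14  19 208] knob ly 42.4462434267853
[([287.9, 156.2], [261, 134, 54, 43, 1669]), ([262.2, 266.7], [251, 253, 23, 28, 510]), ([449.8, 287.9], [439, 275, 20, 26, 297]), ([480.8, 294.4], [471, 282, 19, 26, 344])]
[287.54193548 178.53548387] [281 171  14  15 155] knob ly 49.70607912039071
[405.93406593 241.88461538] [399 235  15  15 182] knob ly -186.78852697796805
[([476.6, 89.2], [462, 85, 31, 10, 84]), ([296.3, 231.0], [286, 217, 24, 27, 436]), ([404.2, 256.6], [383, 230, 45, 50, 1384]), ([302.5, 393.6], [289, 380, 28, 31, 570]), ([299.4, 424.3], [286, 411, 28, 31, 573])]
```

Firm at θ≈0.51 rad, well short of 0.9, with both spacers between the blocks. Ease to a moderate push and hold.

Request:
move_arm(plan=[[[0,0,0],[0.002,0,0],-1],[[0,0,0],[0.002,0,0],-1],[[0,0,0],[0.002,0,0],-1],[[0,0,0],[0.002,0,0],-1]])

```text
t: 29.48
eef_pos: [543.7, 173.8, 145.1]
tcp_rot: [3.14, -0.004, 1.701]
ft_force: [-5.9, 18.3, 6.2]
opening: 0.006
grip_force: 9.6
```

```bash
python3 -c "
from h import *
print(readout.state()['ft_force']); print(env.job_done())"
```

```text
[-5.92468382 18.27841095  6.24132896]
the job is handed in; nothing more can be done
None
```

The job is handed in with the lever held over at about 18 N. It came up firm on two spacers at about 0.51 rad, well short of its 0.9 end of travel; the other two spacers are still in the tray, and I saw no contact with the workpieces or emergency-stop box.

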